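Turn the drip tray right way up beneath the low drying rack

TASK

The aluminium drip tray under the low drying rack lies upside down. Turn it over beneath the rack, without drawing it out from under it or banging it hard against the rack, so that it stands flat on the worktop with its open side up, centred and square under the slats with its handle still to the front. Leave the two castings drying on top of the rack undisturbed.

Things in the scene. Friction and masses are not known exactly. Their poses are not given: they have to be found in the camera images.
- drip_tray: loose aluminium tray, 160 (x) x 100 (y) x 50 mm (z), walls 4 mm, 0.19 to 0.35 kg. Origin: centre of the floor's underside; z points out of the open side, x from the handle end to the far end. Starts upside down (z down, origin 50 mm up) under the rack, off centre and askew. Stands steadily on a long side, 100 mm high. D-handle at its -x end: two 10 mm rods at y = +-42, z = 25 mm, and a cross bar
- grip_bar (a point): centre of the handle's flat cross bar, at (-215, 0, 25) mm in the tray's frame, on the middle axis of its section. The bar is 12 (tray x) x 94 (y) x 24 mm (z); the opening behind it is 123 mm long, 74 mm wide between the rods. Gripped across its 12 mm (jaws closing along tray x), the tool can lean to either side
- rack: fixed low wooden drying rack. Origin: on the worktop under its centre; x points away from the robot, z up. Slatted shelf 160 (x) x 320 mm (y), underside 125 mm and top 137 mm above the worktop. Corner posts 22 x 18 mm at x = +-67, y = +-147 mm; front and back open. A centred tray's grip bar lies 135 mm in front of the shelf's front edge
- casting_wide: white plaster casting with several openings, 131 x 87 x 26 mm, lying loose on the rack; origin at the centre of its underside
- casting_block: white rounded plaster block, 65 x 102 x 35 mm, lying loose on the rack; origin at the centre of its underside

How it is judged (in metres and radians):
At the end, for the whole second after the job is handed in: the tray rests flat on the worktop, open side up (tilt under 0.06 rad, underside within 6 mm of the worktop), its centre within 25 mm of the rack's centre along and across the rack, its long axis within 0.12 rad of the rack's, handle to the front, at rest (angle between drip_tray's own z axis and vertical below 0.06 rad and height (world z) of drip_tray below 0.006 m and x of drip_tray in the frame of rack between -0.025 and 0.025 m and y of drip_tray in the frame of rack between -0.025 and 0.025 m and angle between the x axis of drip_tray and the x axis of rack, either way round below 0.12 rad and x of grip_bar in the frame of rack below -0.1 m and linear speed of drip_tray below 0.02 m/s); the robot touches nothing.
It fails at once if the tray is drawn out from under the rack (its origin more than 70 mm in front of the rack's centre) (x of drip_tray in the frame of rack below -0.07 m).
It fails at once if the tray is banged against the rack (over 25 N) (contact force between drip_tray and rack above 25 N).
It fails at once if a casting on the rack is moved more than 20 mm (distance of any of casting_wide, casting_block from where it was at the start of the episode above 0.02 m).
It also fails if it takes over 58 s, if anything falls off the work surface, if the arm or the gripper's body presses on something with over 40 N, if the wrist force passes 120 N, or if a joint passes its speed limit or range.

ROBOT

A 6-joint arm with a two-finger parallel gripper is mounted at the origin on a cart in front of the work surface, level with it; the furniture and walls round the work are solid. World frame = base frame: x ahead of the robot, y to its left, z up, the work surface at z = 0. Lengths are in m, angles in degrees, forces in N, time in s.
With the tool pointing down it reaches from about 0.25 to 0.725 m from the base axis. Payload 9.7 kg.
Tool frame: the origin (TCP) lies at the very end of the fingers, on their centre line; the grasp point (between the pads) lies 19 mm behind it; z points along the fingers, y is the direction in which the jaws open and shut (so a half turn about z gives the same grasp; the last joint's range is limited). The gripper opens to 85 mm and grips with 20 to 120 N. Pads are 22 mm wide; open, the fingers measure 114 mm over their backs; the gripper's body (76 mm by 85 mm) begins 54 mm behind the grasp point. The pads swing forward as they close: fully open they stand 13 mm farther back than shut.
Start: joints at [-71.62, 4.979, 10.078, 95.1, 0, 90], TCP at [0.173, -0.522, 0.231] pointing down, gripper open.
Joint ranges: [-179.16, 179.16], [-48.56, 103.87], [-65.8, 70.77], [-126.05, 130.52], [-82.76, 87.17], [-180, 180]. Speed limits (degrees/s): [127.2, 127.2, 147.25, 180, 180, 180].

INTERFACE

Orientations are given as [roll, pitch, yaw] about the fixed x, y, z axes, in that order (R = Rz(yaw) Ry(pitch) Rx(roll)).
In Python, from workcell import bot gives the robot as it stands.
- The arm moves only by the shell command python3 -m pendant 'ROWS' [FORCE]. ROWS is JSON, a list that holds one entry, the list of rows, each a list of 7 numbers: the shift along the tool's x, y, z in cm, then the turn, a rotation vector about the tool's x, y, z in rad, then the opening in per cent of the stroke, from 0 (shut) to 100 (fully open). In form: [[[dx, dy, dz, ax, ay, az, gripper], ...]]. A call has 1 to 5 rows; each row shifts and turns the pose as measured when the row begins, along the tool's axes as they then stand; what a row does not reach is not made up. A row lasts 1/12 s, in which the tool goes at most 41.7 mm and 7.16 degrees, less where a joint would pass 70% of its speed; a pose out of reach is approached as far as the arm can. A call with a gripper value outside its range is refused whole. The fingers move at their own pace and stop on an object; FORCE is the grip in N (left out, the last holds). Time passes only in rows, so rows that do not move let the fingers close. It gives the time, the measured TCP pose, the force and the opening at its end, in the units of the state.
- bot.get_obs(): the state, without advancing time (a new reading comes with each control period).
- bot.camera(name): name is "side" or "top"; returns the picture (480x640x3 uint8, red, green, blue); there is no depth.
- bot.get_calibration(name): a dict with "intrinsics" (3x3 intrinsics, pixels), "pose" (4x4, takes a point from camera to world coordinates). Camera axes: x right, y down, z forward; pixel columns grow to the right and rows downward; lengths in m; the calibration is good to about 2 mm. A picture is of the moment at which its call begins. get_calibration takes no time and is no camera call.
- bot.job_done(): hands the job in, once; it reports no verdict.
Trained networks look in the newest picture that a camera, given by its name, has taken for a name from the list of things; names that differ only in an ending like _2 or _b are one class to them, and where a whole thing is asked for, a point or a joint stands for the part that bears it (a point fixed in the world has none). Each returns a list of dicts, best first, with "confidence" (0 to 1); they miss things now and then, are a little off and sometimes report something else, mostly with a low value. They report only what shows in the picture. A call takes as long as a camera call.
- bot.masks_of(camera, thing): "pixels" (480x640 bool, what is visible of it) and "extent" ([left, top, right, bottom] in pixels, round what is visible of it).
- bot.mark_of(camera, thing): "uv" ([column, row] in pixels: a listed point, or the origin of a listed thing).
The state is a dict: "time": time; "q": joint angles; "qd": joint speeds; "joint_efforts": joint torques, N m; "ee_pos": TCP position; "tcp_rot": TCP orientation; "wrist_force": force on the tool from outside, world axes, zero at the start; "torque": the same for the moment, N m; "opening": finger opening in m.
Only numpy, scipy, OpenCV 4.12 (cv2) and the standard library are available. Lean on these libraries where they do the work, as an engineer would, in place of code of your own. Each camera call takes 0.05 s, during which the arm holds its last target. There are 200 camera calls.

## Working session

There is one attempt and no reset: what is moved stays moved. The work goes in short steps, Python scripts to look and compute and a shell command to move; the robot and the scene stay as the last step left them, time stands still between calls to the robot, and variables do not carry over. Pictures are saved under pics/ and viewed, about 8 in all and at most 12, crops included, and the job is handed in when it is done.

```bash
ls; mkdir -p pics; cat > h.py <<'E'
import numpy as np,cv2
from workcell import bot
from scipy.spatial.transform import Rotation as R
def ray(c,uv):
    k=bot.get_calibration(c);K=np.array(k["intrinsics"]);T=np.array(k["pose"])
    d=T[:3,:3]@np.linalg.inv(K)@np.array([uv[0],uv[1],1.]);return T[:3,3],d
def onz(c,uv,z):
    o,d=ray(c,uv);return o+d*(z-o[2])/d[2]
def proj(c,P):
    k=bot.get_calibration(c);K=np.array(k["intrinsics"]);T=np.linalg.inv(np.array(k["pose"]))
    p=np.atleast_2d(P)@T[:3,:3].T+T[:3,3];p=p@K.T;return p[:,:2]/p[:,2:]
E
python3 - <<'E'
from h import *
for c in("top","side"):
    im=bot.camera(c);cv2.imwrite(f"pics/{c}0.png",im[...,::-1])
    k=bot.get_calibration(c);print(c,np.round(k["pose"],3).tolist(),k["intrinsics"])
    for t in("drip_tray","grip_bar","rack","casting_wide","casting_block"):
        for m in bot.mark_of(c,t)[:2]:print(t,m)
        for m in bot.masks_of(c,t)[:1]:print(m["extent"],m["confidence"],m["pixels"].sum())
print(bot.get_obs())
E
```

```text
pics
top [[0.029, -0.995, 0.099, 0.553], [-1.0, -0.028, 0.005, -0.044], [-0.002, -0.099, -0.995, 0.941], [0.0, 0.0, 0.0, 1.0]] [[527.1604367    0.         321.78937437]
 [  0.         527.1604367  228.99711104]
 [  0.           0.           1.        ]]
drip_tray {'uv': [306.0, 196.1], 'confidence': 0.83}
[271.7, 157.0, 336.0, 326.2] 0.74 2464
grip_bar {'uv': [295.7, 323.6], 'confidence': 0.81}
[269.9, 156.5, 335.4, 328.6] 0.89 2324
rack {'uv': [306.3, 203.3], 'confidence': 0.6}
[198.5, 131.7, 413.5, 254.9] 0.57 12540
casting_wide {'uv': [268.0, 179.2], 'confidence': 0.68}
[233.4, 136.0, 299.5, 224.4] 0.95 3084
casting_block {'uv': [355.0, 191.1], 'confidence': 0.62}
[319.6, 163.9, 384.9, 215.9] 0.61 2538
side [[-0.912, -0.28, 0.3, 0.354], [-0.41, 0.643, -0.647, 0.552], [-0.012, -0.713, -0.701, 0.734], [0.0, 0.0, 0.0, 1.0]] [[594.26631789   0.         322.51450132]
 [  0.         594.26631789 234.72414959]
 [  0.           0.           1.        ]]
drip_tray {'uv': [275.8, 254.1], 'confidence': 0.72}
[222.6, 237.0, 415.4, 338.6] 0.8 4033
grip_bar {'uv': [403.4, 310.8], 'confidence': 
[... 284 characters left out ...]
: 0.69}
[261.0, 147.8, 327.0, 203.8] 0.95 2296
{'time': 1.1, 'q': array([-7.16193690e+01,  4.98057214e+00,  1.00792637e+01,  9.51005638e+01,
        3.04596853e-04,  9.00008348e+01]), 'qd': array([ 0.0484177 ,  0.05522321, -0.02054424,  0.00881438,  0.02274384,
        0.04078854]), 'joint_efforts': array([ 2.32265549e-03, -5.20105648e+01,  4.64866984e+01,  1.53182282e-03,
        4.10392420e-05,  1.07040827e-05]), 'ee_pos': array([ 0.17343106, -0.52193722,  0.2312775 ]), 'tcp_rot': array([-1.79998128e+02, -3.04569573e-04,  1.83797961e+01]), 'wrist_force': array([-0.12180307, -0.59821179,  0.59353139]), 'torque': array([-0.00540971, -0.02497996,  0.00766755]), 'opening': 0.08573517881433988}
```

```bash
python3 -c "
import cv2,numpy as np
cv2.imwrite('pics/b0.png',cv2.resize(np.hstack([cv2.imread('pics/top0.png'),cv2.imread('pics/side0.png')]),(800,300),interpolation=cv2.INTER_AREA))"
```

```text
(no output)
```

View pics/b0.png

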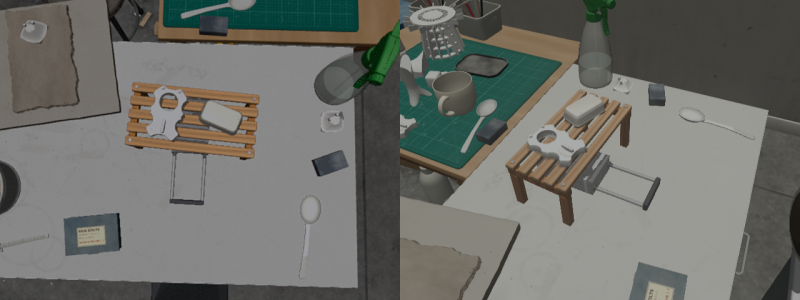

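```bash
cat > est.py <<'E'
from h import *
def rack():
    bot.camera("top");m=np.zeros((480,640),bool)
    for t in("rack","casting_wide","casting_block"):
        r=bot.masks_of("top",t)
        if r:m|=r[0]["pixels"]
    m=cv2.morphologyEx(m.astype(np.uint8),cv2.MORPH_OPEN,np.ones((3,3)))
    v,u=np.nonzero(m);P=np.array([onz("top",(a,b),.137)[:2] for a,b in zip(u,v)]).astype(np.float32)
    return P
if __name__=="__main__":
    P=rack();c,s,a=cv2.minAreaRect(P);print("rack",c,s,a)
    x=P.mean(0);print("med",x)
    for c in("top","side"):
        g=bot.mark_of(c,"grip_bar")[0]["uv"] if c=="top" else None
    print("grip top",onz("top",g,.037),onz("top",g,.025))
    bot.camera("side");s=bot.mark_of("side","grip_bar")[0]["uv"];print("side",onz("side",s,.025),s,g)
    im=bot.camera("top");cv2.imwrite("pics/crop1.png",cv2.resize(im[120:340,190:430,::-1],None,fx=3.2,fy=2.7,interpolation=cv2.INTER_CUBIC)[:594,:768])
E
python3 est.py
```

```text
Traceback (most recent call last):
  File "est.py", line 11, in <module>
    P=rack();c,s,a=cv2.minAreaRect(P);print("rack",c,s,a)
  File "est.py", line 8, in rack
    v,u=np.nonzero(m);P=np.array([onz("top",(a,b),.137)[:2] for a,b in zip(u,v)]).astype(np.float32)
                                  ~~~^^^^^^^^^^^^^^^^^^
  File "h.py", line 8, in onz
    o,d=ray(c,uv);return o+d*(z-o[2])/d[2]
        ~~~^^^^^^
  File "h.py", line 5, in ray
    k=bot.get_calibration(c);K=np.array(k["intrinsics"]);T=np.array(k["pose"])
ValueError: time passes only in moves, steps and waits
```

```bash
python3 - <<'E'
s=open('h.py').read()
s=s.replace("def ray","from functools import lru_cache\n@lru_cache\ndef cal(c): return bot.get_calibration(c)\ndef ray",1).replace("k=bot.get_calibration(c)","k=cal(c)")
open('h.py','w').write(s)
E
python3 est.py
```

```text
rack (0.628532886505127, -0.011013045907020569) (0.3190780282020569, 0.28842195868492126) 85.67807006835938
med [ 0.67684096 -0.02746238]Traceback (most recent call last):
  File "est.py", line 15, in <module>
    print("grip top",onz("top",g,.037),onz("top",g,.025))
                     ~~~^^^^^^^^^^^^^^
  File "h.py", line 11, in onz
    o,d=ray(c,uv);return o+d*(z-o[2])/d[2]
        ~~~^^^^^^
  File "h.py", line 9, in ray
    d=T[:3,:3]@np.linalg.inv(K)@np.array([uv[0],uv[1],1.]);return T[:3,3],d
                                          ~~^^^
TypeError: 'NoneType' object is not subscriptable
```

```bash
python3 - <<'E'
from h import *
im=bot.camera("top");g=bot.mark_of("top","grip_bar")[0]["uv"]
print("grip top",onz("top",g,.037),onz("top",g,.025),g)
bot.camera("side");s=bot.mark_of("side","grip_bar")[0]["uv"];print("side",onz("side",s,.025),s)
cv2.imwrite("pics/crop1.png",cv2.resize(im[120:340,190:430,::-1],None,fx=2.5,fy=2.5,interpolation=cv2.INTER_CUBIC))
E
```

```text
grip top [ 0.48268665 -0.001547    0.037     ] [ 0.48174907 -0.00098475  0.025     ] [296.9, 322.8]
side [ 0.47923604 -0.0056826   0.025     ] [404.4, 308.5]
```

View pics/crop1.png

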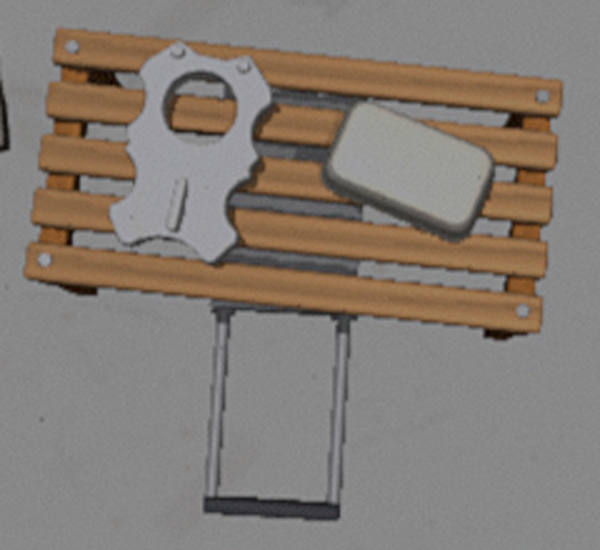

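```bash
python3 - <<'E'
from h import *
f=lambda p,z:np.array([onz("top",(190+u/2.5,120+v/2.5),z)[:2] for u,v in p])
c=f([(55,28),(563,80),(541,332),(25,278)],.137);print(np.round(c,4).tolist(),"centre",c.mean(0))
yl=(c[0]-c[1]+c[3]-c[2]);yx=(c[0]-c[3]+c[1]-c[2]);print("yaw from y",np.degrees(np.arctan2(-yl[0],yl[1])),"from x",np.degrees(np.arctan2(yx[1],yx[0])), np.linalg.norm(yl)/2,np.linalg.norm(yx)/2)
b=f([(205,495),(340,505),(339,519),(205,510)],.037);print(b.round(4).tolist(),b.mean(0));y=b[0]-b[1]+b[3]-b[2];print(np.degrees(np.arctan2(-y[0],y[1])),np.linalg.norm(y)/2)
r=f([(222,310),(212,500),(344,325),(334,505)],.03);print(r.round(4).tolist());
for i in(0,2):d=r[i]-r[i+1];print(np.degrees(np.arctan2(d[1],d[0])))
E
```

```text
[[0.7819, 0.1362], [0.7577, -0.1813], [0.6006, -0.1696], [0.6247, 0.1468]] centre [ 0.69124686 -0.01697259]
yaw from y -4.360579172719274 from x -4.0610950543746185 0.3178148739592333 0.15755629496538942
[[0.4895, 0.0409], [0.4854, -0.0507], [0.4761, -0.0503], [0.4795, 0.0405]] [ 0.48262075 -0.00491488]
-2.335623917128294 0.09131587255733674
[[0.6159, 0.0346], [0.4858, 0.0366], [0.6079, -0.0501], [0.4848, -0.0467]]
-0.9021565079751479
-1.5974292528993457
```

```bash
cat > plan.py <<'E'
# plan.py gx gy gz lean yaw [backoff] : grasp point (m), lean about tray x, yaw deg -> next rows (tool axes, cm/rad)
import sys
from h import *
from scipy.spatial.transform import Slerp
def Rt(lean,yaw,pitch=0): return R.from_euler('z',yaw,True)*R.from_euler('y',pitch,True)*R.from_euler('x',lean,True)*R.from_euler('xyz',[180,0,90],True)
def cur():
    o=bot.get_obs();return o,np.array(o["ee_pos"]),R.from_euler('xyz',o["tcp_rot"],True)
def rows(p1,R1,vmax=38,wmax=6.5,show=5):
    o,p,r=cur();d=np.linalg.norm(p1-p)*1000;a=np.degrees((r.inv()*R1).magnitude())
    n=max(1,int(np.ceil(max(d/vmax,a/wmax))));s=Slerp([0,1],R.concatenate([r,R1]))
    print("t%.2f n=%d d=%.0fmm a=%.1f"%(o["time"],n,d,a));out=[]
    for i in range(n):
        A,B=s(i/n),s((i+1)/n);out.append(np.r_[A.inv().apply((p1-p)/n)*100,(A.inv()*B).as_rotvec()])
    for x in out:print(np.round(x[:3],2).tolist(),np.round(x[3:],3).tolist())
def status():
    o,p,r=cur();z=r.apply([0,0,1]);y=r.apply([0,1,0]);g=p-.019*z
    print("t%.2f grasp"%o["time"],g.round(4),"lean %.1f jawyaw %.1f jawpitch %.1f"%(np.degrees(np.arctan2(z[1],-z[2])),np.degrees(np.arctan2(y[1],y[0])),np.degrees(np.arcsin(y[2]))),"F",np.round(o["wrist_force"],1),"M",np.round(o["torque"],2),"op %.4f"%o["opening"])
if __name__=="__main__":
    status()
    if len(sys.argv)>5:
        v=[float(x) for x in sys.argv[1:]];b=v[5] if len(v)>5 else 0;R1=Rt(v[3],v[4])
        rows(np.array(v[:3])+R1.apply([0,0,.019-b]),R1,*v[6:8])
E
python3 plan.py .4815 -.0075 .0285 45 -2 .1
```

```text
t1.75 grasp [ 0.1734 -0.5219  0.2503] lean 0.0 jawyaw -71.6 jawpitch -0.0 F [ 0.1  0.4 -0.8] M [ 0.01 -0.02  0.  ] op 0.0848
t1.75 n=15 d=569mm a=81.3
[2.9, -2.25, 0.97] [0.032, 0.046, -0.077]
[3.01, -1.99, 1.17] [0.032, 0.046, -0.077]
[3.09, -1.71, 1.37] [0.032, 0.046, -0.077]
[3.15, -1.43, 1.56] [0.032, 0.046, -0.077]
[3.17, -1.13, 1.75] [0.032, 0.046, -0.077]
[3.16, -0.83, 1.92] [0.032, 0.046, -0.077]
[3.12, -0.53, 2.09] [0.032, 0.046, -0.077]
[3.05, -0.22, 2.24] [0.032, 0.046, -0.077]
[2.95, 0.08, 2.38] [0.032, 0.046, -0.077]
[2.82, 0.38, 2.51] [0.032, 0.046, -0.077]
[2.67, 0.67, 2.61] [0.032, 0.046, -0.077]
[2.48, 0.95, 2.71] [0.032, 0.046, -0.077]
[2.27, 1.22, 2.78] [0.032, 0.046, -0.077]
[2.04, 1.48, 2.84] [0.032, 0.046, -0.077]
[1.79, 1.71, 2.87] [0.032, 0.046, -0.077]
```

```bash
python3 -m pendant '[[[2.9,-2.25,0.9,0.032,0.046,-0.077,50],[3.0,-2.0,1.1,0.032,0.046,-0.077,50],[3.1,-1.7,1.3,0.032,0.046,-0.077,50],[3.15,-1.4,1.5,0.032,0.046,-0.077,50],[3.15,-1.1,1.7,0.032,0.046,-0.077,50]]]' 120
python3 plan.py .4815 -.0075 .0285 45 -2 .1
```

```text
time: 2.17
ee_pos: [0.2764, -0.3688, 0.1871]
tcp_rot: [-173.7, -15.0, 40.2]
wrist_force: [0.5, 0.2, -0.3]
opening: 0.0427
t2.17 grasp [ 0.274  -0.3735  0.2054] lean 14.6 jawyaw -48.2 jawpitch -6.1 F [ 0.5  0.2 -0.3] M [-0.22  0.17 -0.1 ] op 0.0427
t2.17 n=10 d=379mm a=53.5
[3.13, -0.8, 1.99] [0.032, 0.045, -0.075]
[3.09, -0.5, 2.15] [0.032, 0.045, -0.075]
[3.01, -0.2, 2.3] [0.032, 0.045, -0.075]
[2.91, 0.1, 2.43] [0.032, 0.045, -0.075]
[2.78, 0.4, 2.55] [0.032, 0.045, -0.075]
[2.62, 0.68, 2.66] [0.032, 0.045, -0.075]
[2.44, 0.96, 2.74] [0.032, 0.045, -0.075]
[2.23, 1.23, 2.81] [0.032, 0.045, -0.075]
[2.0, 1.48, 2.87] [0.032, 0.045, -0.075]
[1.75, 1.71, 2.9] [0.032, 0.045, -0.075]
```

Tracking is good.

```bash
python3 -m pendant '[[[3.1,-0.8,2.0,0.032,0.045,-0.075,50],[3.1,-0.5,2.1,0.032,0.045,-0.075,50],[3.0,-0.2,2.3,0.032,0.045,-0.075,50],[2.9,0.1,2.4,0.032,0.045,-0.075,50],[2.8,0.4,2.5,0.032,0.045,-0.075,50]]]'
python3 -m pendant '[[[2.6,0.7,2.6,0.032,0.045,-0.075,50],[2.4,0.95,2.7,0.032,0.045,-0.075,50],[2.2,1.2,2.8,0.032,0.045,-0.075,50],[2.0,1.5,2.8,0.032,0.045,-0.075,50]]]'
python3 plan.py .4815 -.0075 .0285 45 -2 .1
```

```text
time: 2.58
ee_pos: [0.3801, -0.2094, 0.1378]
tcp_rot: [-173.2, -31.1, 62.7]
wrist_force: [0.2, -0.9, -0.4]
opening: 0.0426
time: 2.92
ee_pos: [0.4618, -0.0816, 0.0996]
tcp_rot: [-178.9, -43.3, 84.4]
wrist_force: [-0.5, -0.7, 0.4]
opening: 0.043
t2.92 grasp [ 0.4609 -0.0946  0.1134] lean 43.2 jawyaw -4.8 jawpitch -0.8 F [-0.5 -0.7  0.4] M [-0.59  0.02  0.02] op 0.0430
t2.92 n=1 d=28mm a=3.4
[0.4, 1.64, 2.24] [0.024, 0.029, -0.045]
```

```bash
python3 -m pendant '[[[0.3,1.2,0.9,0.024,0.03,-0.045,50],[0.1,0.7,0.8,0,0,0,50],[0,0,0,0,0,0,50]]]'
python3 plan.py .4815 -.0075 .0285 45 -2 0
python3 - <<'E'
from h import *
a=bot.camera("top");b=bot.camera("side")
cv2.imwrite("pics/p3.png",np.hstack([cv2.resize(a[190:350,200:400,::-1],(400,320)),cv2.resize(b[180:340,300:500,::-1],(400,320))]))
E
```

```text
time: 3.17
ee_pos: [0.4836, -0.0618, 0.0861]
tcp_rot: [-179.8, -45.4, 88.5]
wrist_force: [0.7, 0.6, -0.3]
opening: 0.0424
t3.17 grasp [ 0.4833 -0.0754  0.0994] lean 45.4 jawyaw -1.3 jawpitch -0.1 F [ 0.7  0.6 -0.3] M [-0.67 -0.03  0.04] op 0.0424
t3.17 n=3 d=98mm a=0.8
[-0.1, -0.1, 3.27] [-0.003, -0.002, 0.002]
[-0.09, -0.11, 3.27] [-0.003, -0.002, 0.002]
[-0.09, -0.12, 3.27] [-0.003, -0.002, 0.002]
```

View pics/p3.png

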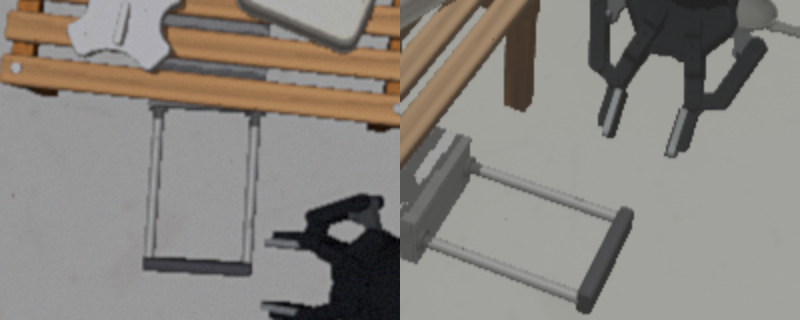

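```bash
python3 -m pendant '[[[-0.05,-0.1,3,0,0,0,50],[-0.1,-0.1,3,0,0,0,50],[-0.1,-0.1,2.3,0,0,0,50],[0,0,1.5,0,0,0,50]]]'
python3 plan.py .4815 -.0075 .0285 45 -2 0
```

```text
time: 3.6
ee_pos: [0.4832, -0.0005, 0.0197]
tcp_rot: [179.5, -44.9, 88.1]
wrist_force: [0.4, -0.2, -0.5]
opening: 0.0428
t3.60 grasp [ 0.4825 -0.0139  0.0332] lean 44.8 jawyaw -2.2 jawpitch 0.4 F [ 0.4 -0.2 -0.5] M [-0.64  0.05  0.  ] op 0.0428
t3.60 n=1 d=8mm a=0.5
[0.13, -0.15, 0.78] [0.008, 0.002, 0.002]
```

```bash
python3 -m pendant '[[[0.1,-0.1,0.7,0,0,0,50],[0,0,0,0,0,0,0],[0,0,0,0,0,0,0],[0,0,0,0,0,0,0],[0,0,0,0,0,0,0]]]' 120
python3 -m pendant '[[[0,0,0,0,0,0,0],[0,0,0,0,0,0,0]]]'
python3 plan.py .477 -.0014 .058 45 -4.2 0 5 1
```

```text
time: 4.02
ee_pos: [0.4812, 0.0023, 0.018]
tcp_rot: [179.3, -44.6, 87.8]
wrist_force: [0.1, 0.5, -2.5]
opening: 0.0101
time: 4.18
ee_pos: [0.4814, 0.0009, 0.0186]
tcp_rot: [179.3, -44.6, 87.7]
wrist_force: [0.7, -0.1, -3.0]
opening: 0.0101
t4.18 grasp [ 0.4806 -0.0124  0.0321] lean 44.5 jawyaw -2.7 jawpitch 0.5 F [ 0.7 -0.1 -3. ] M [-0.95  0.59  0.1 ] op 0.0101
t4.18 n=6 d=28mm a=1.6
[0.43, -0.06, -0.18] [-0.002, 0.001, 0.004]
[0.43, -0.06, -0.18] [-0.002, 0.001, 0.004]
[0.43, -0.06, -0.18] [-0.002, 0.001, 0.004]
[0.43, -0.07, -0.18] [-0.002, 0.001, 0.004]
[0.43, -0.07, -0.18] [-0.002, 0.001, 0.004]
[0.43, -0.07, -0.18] [-0.002, 0.001, 0.004]
```

```bash
cat > roll.py <<'E'
# roll.py bx by yaw phi0 lean_end off step extra [pitch]: rows rolling the bar centre (off behind TCP); tray roll phi = phi0+lean change
import sys
from plan import *
def main(bx,by,yaw,lean0,lean1,off,step,extra,pitch=0,phi0=0):
    # lean0 = lean at which phi=phi0
    status();o,p,r=cur();z=r.apply([0,0,1]);B=p-off*z;l=np.degrees(np.arctan2(z[1],-z[2]))
    print("B",B.round(4),"phi",phi0+lean0-l)
    n=max(1,int(np.ceil(abs(lean1-l)/step)));P,Q=p,r
    for i in range(1,n+1):
        L=l+(lean1-l)*i/n;f=np.radians(phi0+lean0-L);h=.05*abs(np.sin(f))+.025*abs(np.cos(f))+extra
        t=min(1,i/min(n,5));b=np.array([B[0]+(bx-B[0])*t,B[1]+(by-B[1])*t,h])
        Q1=Rt(L,yaw,pitch) if i>=2 or n==1 else Slerp([0,1],R.concatenate([Q,Rt(L,yaw,pitch)]))(.6)
        P1=b+off*Q1.apply([0,0,1]);print(np.round(Q.inv().apply(P1-P)*100,2).tolist(),np.round((Q.inv()*Q1).as_rotvec(),3).tolist());P,Q=P1,Q1
main(*[float(a) for a in sys.argv[1:]])
E
python3 -m pendant '[[[0.2,0,-0.2,0,0,0,0],[0.25,0,-0.25,0,0,0,0],[0,0,0,0,0,0,0]]]'
python3 roll.py .4767 -.0014 -4.2 44.5 -45 .0085 5 .006
python3 - <<'E'
from h import *
a=bot.camera("top");b=bot.camera("side")
cv2.imwrite("pics/p4.png",np.hstack([cv2.resize(a[190:350,200:400,::-1],(400,320)),cv2.resize(b[180:340,250:450,::-1],(400,320))]))
E
```

```text
time: 4.43
ee_pos: [0.481, 0.0002, 0.0251]
tcp_rot: [179.5, -44.5, 87.5]
wrist_force: [0.1, -0.9, -2.4]
opening: 0.0101
t4.43 grasp [ 0.4803 -0.0131  0.0386] lean 44.5 jawyaw -2.8 jawpitch 0.3 F [ 0.1 -0.9 -2.4] M [-1.03  0.69  0.  ] op 0.0101
B [ 0.4807 -0.0057  0.0312] phi 0.011266615461423157
[0.3, -0.08, -0.24] [-0.007, -0.053, 0.013]
[0.22, -0.08, -0.25] [-0.004, -0.122, 0.009]
[0.21, -0.09, -0.27] [0.0, -0.087, -0.0]
[0.17, -0.09, -0.27] [0.0, -0.087, 0.0]
[0.13, -0.09, -0.26] [-0.0, -0.087, 0.0]
[0.02, -0.0, -0.27] [-0.0, -0.087, -0.0]
[-0.01, 0.0, -0.25] [-0.0, -0.087, -0.0]
[-0.04, -0.0, -0.21] [0.0, -0.087, 0.0]
[-0.06, -0.0, -0.18] [-0.0, -0.087, -0.0]
[-0.07, -0.0, -0.14] [-0.0, -0.087, -0.0]
[-0.08, -0.0, -0.1] [-0.0, -0.087, -0.0]
[-0.08, 0.0, -0.06] [-0.0, -0.087, 0.0]
[-0.08, -0.0, -0.01] [-0.0, -0.087, -0.0]
[-0.06, 0.0, 0.03] [0.0, -0.087, -0.0]
[-0.04, -0.0, 0.06] [-0.0, -0.087, 0.0]
[-0.02, -0.0, 0.1] [0.0, -0.087, -0.0]
[0.02, 0.0, 0.12] [0.0, -0.087, 0.0]
[0.05, -0.0, 0.15] [0.0, -0.087, 0.0]
```

View pics/p4.png

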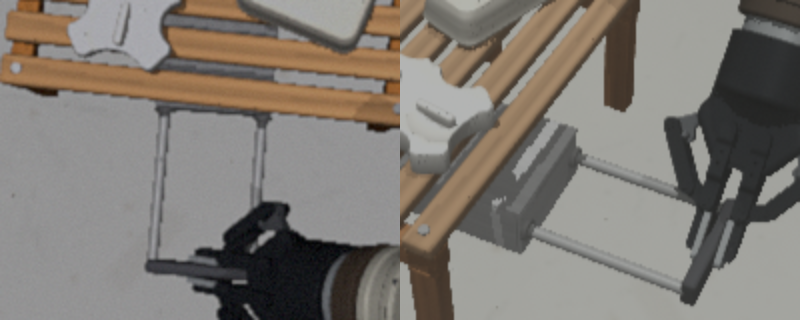

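```bash
python3 -m pendant '[[[0.3,-0.08,-0.24,-0.006,-0.08,0.012,0],[0.22,-0.08,-0.25,-0.004,-0.087,0.009,0],[0.21,-0.09,-0.27,0,-0.087,0,0],[0.17,-0.09,-0.27,0,-0.087,0,0],[0.13,-0.09,-0.26,0,-0.087,0,0]]]'
python3 roll.py .4767 -.0014 -4.2 44.5 -45 .0085 5 .006
```

```text
time: 4.95
ee_pos: [0.4761, -0.0001, 0.0387]
tcp_rot: [-179.8, -19.4, 85.4]
wrist_force: [0.4, 1.0, -3.1]
opening: 0.0101
t4.95 grasp [ 0.4757 -0.0064  0.0567] lean 19.4 jawyaw -4.5 jawpitch -0.2 F [ 0.4  1.  -3.1] M [-0.4   0.57  0.11] op 0.0101
B [ 0.4759 -0.0029  0.0468] phi 25.099771164541917
[0.18, 0.01, -0.55] [-0.001, -0.052, -0.003]
[-0.0, 0.01, -0.24] [-0.001, -0.121, -0.002]
[-0.01, 0.01, -0.21] [-0.0, -0.086, 0.0]
[-0.03, 0.01, -0.17] [-0.0, -0.086, -0.0]
[-0.04, 0.01, -0.14] [-0.0, -0.086, 0.0]
[-0.08, 0.0, -0.1] [-0.0, -0.086, -0.0]
[-0.08, 0.0, -0.05] [0.0, -0.086, 0.0]
[-0.08, 0.0, -0.01] [0.0, -0.086, 0.0]
[-0.06, -0.0, 0.03] [-0.0, -0.086, -0.0]
[-0.04, -0.0, 0.06] [0.0, -0.086, 0.0]
[-0.02, -0.0, 0.1] [0.0, -0.086, -0.0]
[0.02, 0.0, 0.12] [0.0, -0.086, 0.0]
[0.05, -0.0, 0.14] [-0.0, -0.086, 0.0]
```

```bash
python3 -m pendant '[[[0.15,0,-0.5,0,-0.085,0,0],[0.02,0,-0.27,0,-0.087,0,0],[0,0,-0.23,0,-0.087,0,0],[-0.03,0,-0.2,0,-0.087,0,0],[-0.04,0,-0.15,0,-0.087,0,0]]]'
python3 roll.py .4767 -.0014 -4.2 44.5 -45 .0085 5 .006
```

```text
time: 5.37
ee_pos: [0.476, -0.0013, 0.0566]
tcp_rot: [179.8, 6.4, 85.5]
wrist_force: [-0.1, -0.9, -3.6]
opening: 0.0104
t5.37 grasp [0.4761 0.0008 0.0754] lean -6.4 jawyaw -4.4 jawpitch 0.2 F [-0.1 -0.9 -3.6] M [0.21 0.68 0.02] op 0.0104
B [ 4.761e-01 -3.000e-04  6.500e-02] phi 50.874177866755424
[-0.02, 0.01, 0.36] [0.002, -0.051, -0.003]
[-0.13, 0.01, -0.05] [0.001, -0.118, -0.002]
[-0.09, 0.01, -0.0] [-0.0, -0.084, 0.0]
[-0.08, 0.01, 0.04] [0.0, -0.084, -0.0]
[-0.06, 0.01, 0.07] [-0.0, -0.084, -0.0]
[-0.01, 0.0, 0.1] [-0.0, -0.084, -0.0]
[0.02, -0.0, 0.12] [0.0, -0.084, 0.0]
[0.05, 0.0, 0.14] [-0.0, -0.084, -0.0]
```

```bash
python3 -m pendant '[[[-0.02,0,0.3,0.001,-0.08,-0.002,0],[-0.13,0,-0.03,0,-0.087,0,0],[-0.09,0,0,0,-0.085,0,0],[-0.08,0,0.04,0,-0.085,0,0],[-0.06,0,0.07,0,-0.085,0,0]]]'
python3 roll.py .4767 -.0014 -4.2 44.5 -45 .0085 5 .006
python3 - <<'E'
from h import *
a=bot.camera("top");b=bot.camera("side")
cv2.imwrite("pics/p5.png",np.hstack([cv2.resize(a[120:350,190:420,::-1],(400,400)),cv2.resize(b[160:340,220:450,::-1],(400,320),).copy() if 0 else cv2.resize(b[140:340,220:420,::-1],(400,400))]))
E
```

```text
time: 5.78
ee_pos: [0.4762, -0.0027, 0.0568]
tcp_rot: [179.5, 31.3, 85.8]
wrist_force: [-0.9, -0.2, -4.6]
opening: 0.0102
t5.78 grasp [0.4767 0.0072 0.0731] lean -31.3 jawyaw -4.0 jawpitch 0.4 F [-0.9 -0.2 -4.6] M [ 0.81  0.58 -0.02] op 0.0102
B [0.4764 0.0018 0.0641] phi 75.77369178979046
[0.11, 0.01, 0.45] [0.005, -0.048, -0.001]
[-0.1, 0.01, 0.17] [0.003, -0.112, -0.0]
[-0.03, 0.02, 0.2] [0.0, -0.08, 0.0]
```

View pics/p5.png

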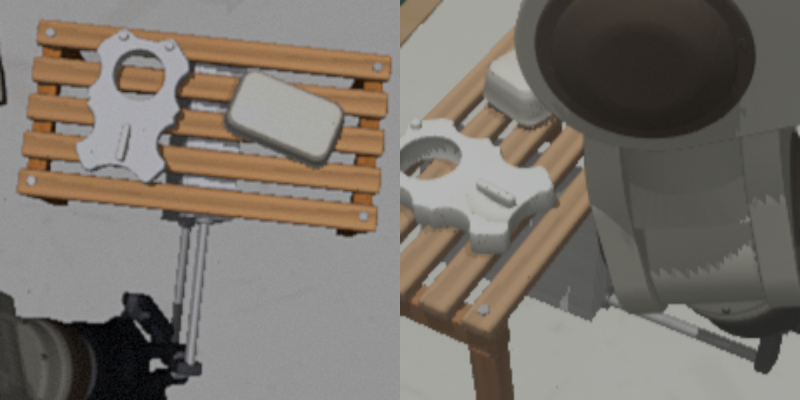

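```bash
python3 -m pendant '[[[0.05,0,0.3,0.004,-0.08,0,0],[-0.05,0,0.25,0.003,-0.085,0,0],[0,0,0.22,0,-0.085,0,0],[0.2,0,0.2,0,0,0,0]]]'
python3 roll.py .4767 -.0014 -4.2 44.5 -45.5 .0085 5 .000
```

```text
time: 6.22
ee_pos: [0.475, -0.0051, 0.0456]
tcp_rot: [-179.6, 45.4, 86.2]
wrist_force: [-2.0, 0.0, -0.1]
opening: 0.0098
t6.22 grasp [0.476  0.0083 0.0589] lean -45.3 jawyaw -4.1 jawpitch -0.3 F [-2.   0.  -0.1] M [ 0.7  -0.03 -0.29] op 0.0098
B [0.4754 0.0009 0.0515] phi 89.77002692208433
[-0.05, 0.15, 0.26] [-0.003, -0.003, 0.005]
```

```bash
python3 -m pendant '[[[0,0,0,0,0,0,10],[0,0,0,0,0,0,20],[0,0,0,0,0,0,50],[0,0,0,0,0,0,50],[0,0,0,0,0,0,50]]]'
python3 roll.py .4767 -.0014 -4.2 44.5 -45.5 .0085 5 .000
python3 -m pendant '[[[0,0,-1.5,0,0,0,50],[0,0,-3,0,0,0,50],[0,0,-3.5,0,0,0,50],[0,0,-3.5,0,0,0,50],[0,0,-0.5,0,0,0,50]]]'
python3 - <<'E'
from h import *
from plan import status
status()
a=bot.camera("top");b=bot.camera("side")
print(bot.mark_of("side","grip_bar")[:1])
cv2.imwrite("pics/p6.png",np.hstack([cv2.resize(a[120:350,190:420,::-1],(400,400)),cv2.resize(b[140:340,220:420,::-1],(400,400))]))
E
```

```text
time: 6.63
ee_pos: [0.4762, -0.0056, 0.0474]
tcp_rot: [-179.8, 44.5, 85.8]
wrist_force: [-0.0, 0.2, -0.5]
opening: 0.0428
t6.63 grasp [0.4773 0.0077 0.061 ] lean -44.4 jawyaw -4.3 jawpitch -0.1 F [-0.   0.2 -0.5] M [ 0.63 -0.   -0.01] op 0.0428
B [4.767e-01 4.000e-04 5.350e-02] phi 88.9352506207456
[0.1, 0.02, 0.37] [-0.003, -0.017, 0.0]
time: 7.05
ee_pos: [0.4816, 0.0777, 0.1385]
tcp_rot: [-180.0, 44.2, 85.2]
wrist_force: [2.7, 0.6, 0.6]
opening: 0.0429
t7.05 grasp [0.4827 0.0908 0.1522] lean -44.1 jawyaw -4.8 jawpitch -0.0 F [2.7 0.6 0.6] M [ 0.59 -0.14  0.07] op 0.0429
[{'uv': [408.2, 303.6], 'confidence': 0.65}]
```

View pics/p6.png

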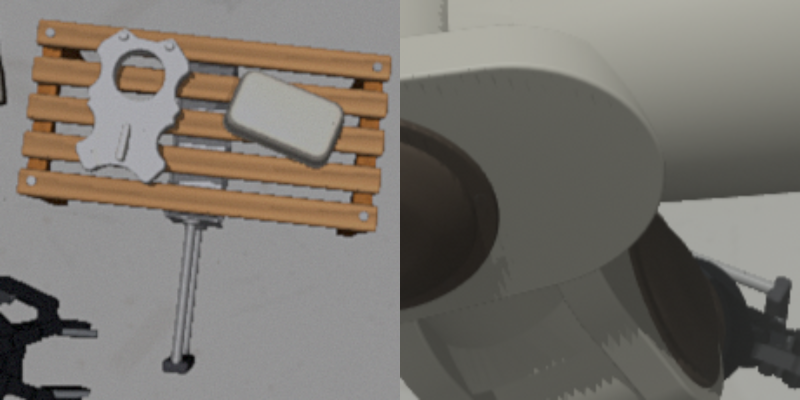

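```bash
python3 plan.py .477 0 .184 0 -4.2 0 38 6.9
python3 - <<'E'
from h import *
print(onz("top",(190+178*.575,120+365*.575),.097),onz("top",(190+190*.575,120+225*.575),.097))
E
```

```text
t7.20 grasp [0.4819 0.0882 0.1481] lean -44.2 jawyaw -4.8 jawpitch -0.2 F [-0.4 -0.9  0.2] M [ 0.69 -0.08 -0.01] op 0.0429
t7.20 n=7 d=81mm a=44.3
[-1.07, 0.04, 0.44] [-0.001, 0.11, -0.001]
[-1.11, 0.03, 0.32] [-0.001, 0.11, -0.001]
[-1.14, 0.03, 0.19] [-0.001, 0.11, -0.001]
[-1.15, 0.03, 0.06] [-0.001, 0.11, -0.001]
[-1.15, 0.03, -0.06] [-0.001, 0.11, -0.001]
[-1.14, 0.03, -0.19] [-0.001, 0.11, -0.001]
[-1.11, 0.03, -0.31] [-0.001, 0.11, -0.001]
[0.47614847 0.00245259 0.097     ] [ 0.60357214 -0.00424958  0.097     ]
```

```bash
python3 -m pendant '[[[-1.1,0,0.4,0,0.11,0,50],[-1.1,0,0.3,0,0.11,0,50],[-1.15,0,0.15,0,0.11,0,50],[-1.15,0,0,0,0.11,0,50],[-1.15,0,-0.1,0,0.11,0,50]]]'
python3 -m pendant '[[[-1.15,0,-0.2,0,0.11,0,50],[-1.1,0,-0.3,0,0.11,0,50],[-1.1,0,0,0,0.11,0,50]]]'
python3 plan.py .476 .001 .05 45 -3.5 0.105 38 6.9
```

```text
time: 7.62
ee_pos: [0.4744, 0.0206, 0.1437]
tcp_rot: [-178.8, 12.3, 86.0]
wrist_force: [-1.0, -0.2, -0.7]
opening: 0.0425
time: 7.87
ee_pos: [0.4713, -0.0157, 0.1525]
tcp_rot: [-179.5, -7.5, 85.7]
wrist_force: [0.6, 0.4, -0.6]
opening: 0.0427
t7.87 grasp [ 0.4713 -0.0181  0.1713] lean 7.5 jawyaw -4.3 jawpitch -0.5 F [ 0.6  0.4 -0.6] M [-0.1 -0.  -0. ] op 0.0427
t7.87 n=6 d=61mm a=37.5
[-0.82, 0.08, 0.59] [-0.0, 0.109, -0.003]
[-0.88, 0.07, 0.5] [-0.0, 0.109, -0.003]
[-0.92, 0.07, 0.4] [-0.0, 0.109, -0.003]
[-0.96, 0.07, 0.3] [-0.0, 0.109, -0.003]
[-0.99, 0.07, 0.19] [-0.0, 0.109, -0.003]
[-1.01, 0.06, 0.08] [-0.0, 0.109, -0.003]
```

```bash
python3 -m pendant '[[[-0.9,0.1,0.5,0,0.109,-0.003,50],[-0.9,0.1,0.45,0,0.109,-0.003,50],[-0.92,0.1,0.4,0,0.109,-0.003,50],[-0.95,0.05,0.3,0,0.109,-0.003,50],[-1.0,0.05,0.2,0,0.109,-0.003,50]]]'
python3 -m pendant '[[[-1.0,0.05,0.1,0,0.109,-0.003,50],[0,0,0,0,0,0,50]]]'
python3 plan.py .476 .001 .05 45 -3.5 0.002 30 6.9
```

```text
time: 8.28
ee_pos: [0.4713, -0.062, 0.1196]
tcp_rot: [178.4, -40.0, 86.9]
wrist_force: [0.7, 0.6, 0.3]
opening: 0.0428
time: 8.45
ee_pos: [0.4684, -0.073, 0.1052]
tcp_rot: [178.4, -47.1, 86.7]
wrist_force: [-0.4, -0.4, -0.8]
opening: 0.0429
t8.45 grasp [ 0.4671 -0.0869  0.1182] lean 47.0 jawyaw -4.5 jawpitch 1.1 F [-0.4 -0.4 -0.8] M [-0.79  0.08  0.03] op 0.0429
t8.45 n=4 d=110mm a=2.6
[0.24, 0.0, 2.73] [0.007, -0.009, 0.0]
[0.26, 0.02, 2.73] [0.007, -0.009, 0.0]
[0.29, 0.04, 2.72] [0.007, -0.009, 0.0]
[0.31, 0.06, 2.72] [0.007, -0.009, 0.0]
```

```bash
python3 -m pendant '[[[0.25,0,2.7,0.009,-0.01,0,50],[0.25,0.05,2.7,0.009,-0.01,0,50]]]'
python3 plan.py .476 .001 .05 45 -3.5 0.002 25 6.9
python3 - <<'E'
from h import *
a=bot.camera("top");b=bot.camera("side")
cv2.imwrite("pics/p7.png",np.hstack([cv2.resize(a[230:350,230:350,::-1],(400,400)),cv2.resize(b[160:340,280:460,::-1],(400,400))]))
E
```

```text
time: 8.62
ee_pos: [0.4719, -0.0356, 0.0683]
tcp_rot: [179.7, -45.9, 85.8]
wrist_force: [-1.1, 0.4, -0.6]
opening: 0.0424
t8.62 grasp [ 0.4708 -0.0492  0.0815] lean 45.9 jawyaw -4.4 jawpitch 0.2 F [-1.1  0.4 -0.6] M [-0.65  0.    0.03] op 0.0424
t8.62 n=3 d=57mm a=1.3
[0.4, 0.03, 1.87] [0.005, -0.005, -0.003]
[0.41, 0.04, 1.87] [0.005, -0.005, -0.003]
[0.42, 0.05, 1.87] [0.005, -0.005, -0.003]
```

View pics/p7.png

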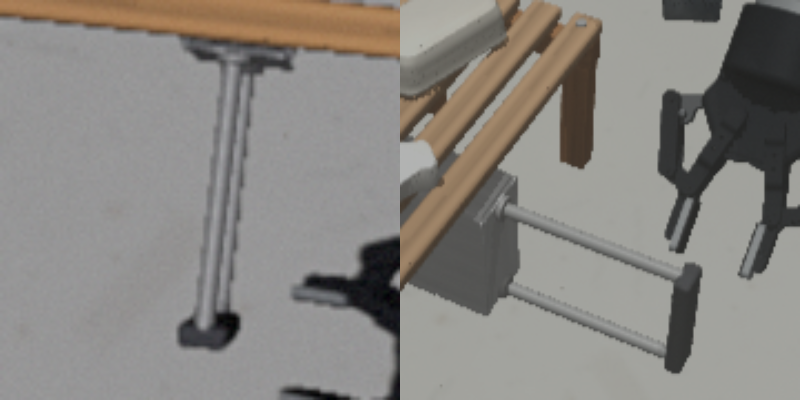

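```bash
python3 -m pendant '[[[0.4,0.03,2.0,0.005,-0.005,-0.003,50],[0.4,0.04,2.0,0.005,-0.005,-0.003,50],[0.4,0.1,1.9,0.005,-0.005,-0.003,50],[0,0,0,0,0,0,50]]]'
python3 plan.py .476 .001 .05 45 -3.5 0.002 25 6.9
```

```text
time: 9.05
ee_pos: [0.4749, 0.0174, 0.0354]
tcp_rot: [179.7, -44.7, 87.0]
wrist_force: [-1.0, 0.5, -0.7]
opening: 0.0426
t9.05 grasp [0.474  0.0041 0.0489] lean 44.6 jawyaw -3.2 jawpitch 0.2 F [-1.   0.5 -0.7] M [-0.63  0.04 -0.03] op 0.0426
t9.05 n=1 d=5mm a=0.5
[-0.13, 0.21, -0.49] [-0.001, 0.006, 0.006]
```

```bash
python3 -m pendant '[[[-0.1,0.2,-0.2,0,0,0,50],[0,0,0,0,0,0,0],[0,0,0,0,0,0,0],[0,0,0,0,0,0,0],[0,0,0,0,0,0,0]]]' 120
python3 -m pendant '[[[0,0,0,0,0,0,0],[0,0,0,0,0,0,0]]]'
python3 roll.py .4767 -.0014 -4.2 44.7 -45 .018 5 .006 0 90
```

```text
time: 9.47
ee_pos: [0.4767, 0.0123, 0.039]
tcp_rot: [179.3, -44.4, 87.2]
wrist_force: [0.4, 0.6, -2.8]
opening: 0.0105
time: 9.63
ee_pos: [0.4766, 0.0114, 0.0388]
tcp_rot: [179.4, -44.4, 87.0]
wrist_force: [0.6, 1.3, -1.7]
opening: 0.01
t9.63 grasp [ 0.4757 -0.0019  0.0524] lean 44.3 jawyaw -3.4 jawpitch 0.4 F [ 0.6  1.3 -1.7] M [-0.7   0.47  0.12] op 0.0100
B [ 0.4757 -0.0012  0.0517] phi 90.37904945412158
[0.35, 0.03, -0.46] [-0.002, -0.053, 0.009]
[-0.12, 0.02, -0.13] [-0.001, -0.122, 0.006]
[-0.09, 0.02, -0.1] [-0.0, -0.087, 0.0]
[-0.12, 0.02, -0.07] [-0.0, -0.087, -0.0]
[-0.14, 0.02, -0.04] [0.0, -0.087, -0.0]
[-0.16, 0.0, 0.0] [0.0, -0.087, -0.0]
[-0.17, -0.0, 0.04] [-0.0, -0.087, -0.0]
[-0.17, 0.0, 0.08] [-0.0, -0.087, -0.0]
[-0.17, 0.0, 0.13] [-0.0, -0.087, -0.0]
[-0.15, -0.0, 0.17] [-0.0, -0.087, -0.0]
[-0.14, 0.0, 0.2] [0.0, -0.087, -0.0]
[-0.11, 0.0, 0.24] [0.0, -0.087, 0.0]
[-0.08, -0.0, 0.27] [0.0, -0.087, -0.0]
[-0.05, -0.0, 0.29] [-0.0, -0.087, -0.0]
[-0.01, 0.0, 0.31] [-0.0, -0.087, -0.0]
[0.03, -0.0, 0.32] [0.0, -0.087, -0.0]
[0.07, 0.0, 0.32] [-0.0, -0.087, -0.0]
[0.12, -0.0, 0.32] [0.0, -0.087, 0.0]
```

```bash
python3 -m pendant '[[[0.35,0.03,-0.4,-0.002,-0.03,0.006,0],[0,0.02,-0.2,-0.002,-0.087,0.006,0],[-0.09,0.02,-0.1,0,-0.087,0,0],[-0.12,0.02,-0.07,0,-0.087,0,0],[-0.14,0.02,-0.04,0,-0.087,0,0]]]'
python3 roll.py .4767 -.0014 -4.2 44.7 -45 .018 5 .006 0 90
```

```text
time: 10.05
ee_pos: [0.4763, 0.0026, 0.0429]
tcp_rot: [-179.8, -22.2, 85.5]
wrist_force: [0.4, 0.8, -2.5]
opening: 0.0101
t10.05 grasp [ 0.4758 -0.0046  0.0605] lean 22.1 jawyaw -4.5 jawpitch -0.2 F [ 0.4  0.8 -2.5] M [-0.27  0.38  0.31] op 0.0101
B [ 0.4758 -0.0042  0.0596] phi 112.56487921747694
[0.05, 0.01, -0.2] [-0.001, -0.051, -0.003]
[-0.17, 0.01, 0.03] [-0.001, -0.118, -0.002]
[-0.11, 0.01, 0.07] [-0.0, -0.084, 0.0]
[-0.11, 0.01, 0.1] [-0.0, -0.084, -0.0]
[-0.1, 0.01, 0.14] [-0.0, -0.084, -0.0]
[-0.14, -0.0, 0.17] [-0.0, -0.084, 0.0]
[-0.13, 0.0, 0.21] [-0.0, -0.084, -0.0]
[-0.1, -0.0, 0.24] [0.0, -0.084, -0.0]
[-0.07, 0.0, 0.26] [0.0, -0.084, -0.0]
[-0.04, -0.0, 0.28] [-0.0, -0.084, 0.0]
[-0.0, 0.0, 0.3] [-0.0, -0.084, -0.0]
[0.04, 0.0, 0.31] [0.0, -0.084, -0.0]
[0.07, -0.0, 0.31] [-0.0, -0.084, 0.0]
[0.11, -0.0, 0.31] [0.0, -0.084, 0.0]
```

```bash
python3 -m pendant '[[[0.05,0.01,-0.2,-0.001,-0.06,-0.003,0],[-0.15,0.01,0.03,-0.001,-0.1,-0.002,0],[-0.11,0.01,0.07,0,-0.087,0,0],[-0.11,0.01,0.1,0,-0.087,0,0],[-0.1,0.01,0.14,0,-0.087,0,0]]]'
python3 roll.py .4767 -.0014 -4.2 44.7 -45 .018 5 .006 0 90
```

```text
time: 10.47
ee_pos: [0.4762, -0.0033, 0.0428]
tcp_rot: [179.7, 3.1, 85.6]
wrist_force: [-0.6, -0.4, -3.8]
opening: 0.0099
t10.47 grasp [ 0.4762 -0.0023  0.0618] lean -3.1 jawyaw -4.4 jawpitch 0.3 F [-0.6 -0.4 -3.8] M [ 0.13  0.67 -0.03] op 0.0099
B [ 0.4762 -0.0023  0.0608] phi 137.7887930350967
[-0.04, 0.0, 0.44] [0.003, -0.049, -0.002]
[-0.16, 0.01, 0.2] [0.002, -0.114, -0.002]
[-0.07, 0.01, 0.23] [-0.0, -0.081, -0.0]
[-0.05, 0.01, 0.25] [0.0, -0.081, 0.0]
[-0.02, 0.01, 0.27] [-0.0, -0.081, 0.0]
[0.0, 0.0, 0.29] [-0.0, -0.081, -0.0]
[0.04, 0.0, 0.3] [0.0, -0.081, -0.0]
[0.07, 0.0, 0.3] [0.0, -0.081, 0.0]
[0.11, -0.0, 0.3] [-0.0, -0.081, 0.0]
```

```bash
python3 -m pendant '[[[-0.05,0,0.3,0.002,-0.06,-0.002,0],[-0.15,0.01,0.2,0.002,-0.1,-0.002,0],[-0.07,0.01,0.23,0,-0.083,0,0],[-0.05,0.01,0.25,0,-0.083,0,0],[-0.02,0.01,0.27,0,-0.083,0,0]]]'
python3 roll.py .4767 -.0014 -4.2 44.7 -45 .018 5 .004 0 90
```

```text
time: 10.88
ee_pos: [0.4758, -0.0085, 0.0326]
tcp_rot: [179.9, 27.5, 85.9]
wrist_force: [0.9, -0.1, -3.4]
opening: 0.0101
t10.88 grasp [4.763e-01 2.000e-04 4.940e-02] lean -27.4 jawyaw -4.0 jawpitch 0.1 F [ 0.9 -0.1 -3.4] M [ 0.72  0.62 -0.06] op 0.0101
B [ 4.763e-01 -2.000e-04  4.850e-02] phi 162.10561407973196
[0.29, 0.01, 0.77] [0.002, -0.046, 0.001]
[-0.05, 0.01, 0.3] [0.002, -0.107, 0.001]
[0.05, 0.01, 0.3] [0.0, -0.077, 0.0]
[0.08, 0.01, 0.3] [0.0, -0.077, -0.0]
```

```bash
python3 -m pendant '[[[0.15,0.01,0.4,0.001,-0.06,0,0],[0.1,0.01,0.4,0.002,-0.09,0,0],[0.1,0.01,0.4,0,-0.077,0,0],[0.12,0.01,0.35,0,-0.077,0,0],[0,0,0,0,0,0,0]]]'
python3 roll.py .4767 -.0014 -4.2 44.7 -45 .018 5 .000 0 90
python3 - <<'E'
from h import *
a=bot.camera("top");b=bot.camera("side")
cv2.imwrite("pics/p8.png",np.hstack([cv2.resize(a[120:350,190:420,::-1],(400,400)),cv2.resize(b[160:340,240:420,::-1],(400,400))]))
E
```

```text
time: 11.3
ee_pos: [0.4749, -0.011, 0.0147]
tcp_rot: [-179.6, 45.8, 86.5]
wrist_force: [-7.8, -2.4, 7.6]
opening: 0.0104
t11.30 grasp [0.4759 0.0026 0.028 ] lean -45.7 jawyaw -3.8 jawpitch -0.3 F [-7.8 -2.4  7.6] M [-0.46  0.1  -1.02] op 0.0104
B [0.4758 0.0019 0.0273] phi 180.41574788047166
[-0.06, 0.11, 0.37] [0.001, 0.014, 0.009]
```

View pics/p8.png

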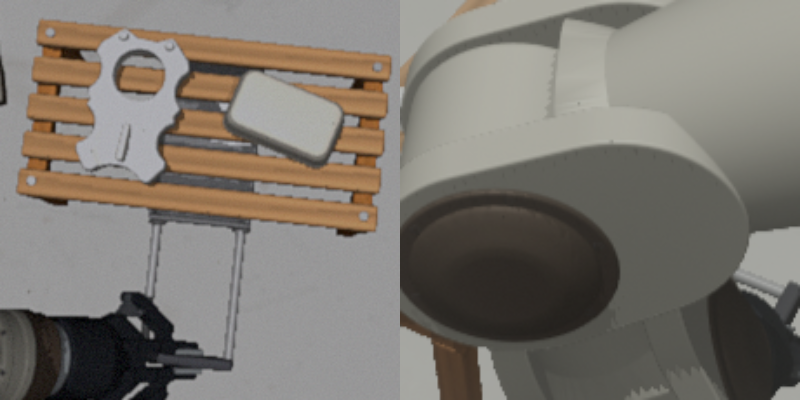

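```bash
python3 -m pendant '[[[0,0,0,0,0,0,10],[0,0,0,0,0,0,20],[0,0,0,0,0,0,50],[0,0,0,0,0,0,50],[0,0,0,0,0,0,50]]]' 40
python3 -m pendant '[[[0,0,-1.5,0,0,0,50],[0,0,-3,0,0,0,50],[0,0,-3.5,0,0,0,50],[0,0,-3.5,0,0,0,50],[0,0,-3.5,0,0,0,50]]]'
python3 -m pendant '[[[-1,0,-3.5,0,0.08,0,50],[-1,0,-3.5,0,0.08,0,50],[0,-3,-3,0,0.08,0,50],[0,-3.5,-2,0,0.08,0,50],[0,-3.5,-2,0,0.08,0,50]]]'
python3 - <<'E'
from h import *
from plan import status
status()
a=bot.camera("top");g=[m["uv"] for m in bot.mark_of("top","grip_bar")[:1]];d=bot.mark_of("top","drip_tray")[:1]
print(g,[onz("top",u,.037) for u in g],[onz("top",m["uv"],0) for m in d],d)
b=bot.camera("side");s=[m["uv"] for m in bot.mark_of("side","grip_bar")[:1]];d=bot.mark_of("side","drip_tray")[:1];print([onz("side",u,.025) for u in s],[onz("side",m["uv"],0) for m in d],d)
cv2.imwrite("pics/p9.png",np.hstack([cv2.resize(a[120:350,190:420,::-1],(400,400)),cv2.resize(b[130:350,200:420,::-1],(400,400))]))
E
```

```text
time: 11.82
ee_pos: [0.4762, -0.0112, 0.0175]
tcp_rot: [-179.8, 45.0, 86.2]
wrist_force: [-1.2, 0.7, -0.3]
opening: 0.0428
time: 12.23
ee_pos: [0.4808, 0.0927, 0.1236]
tcp_rot: [-179.2, 45.1, 86.2]
wrist_force: [0.3, 0.5, -0.0]
opening: 0.0429
time: 12.65
ee_pos: [0.3898, 0.1766, 0.2494]
tcp_rot: [-179.0, 21.5, 86.2]
wrist_force: [-0.4, 0.7, -0.4]
opening: 0.0425
t12.65 grasp [0.3906 0.1835 0.2671] lean -21.4 jawyaw -4.2 jawpitch -0.9 F [-0.4  0.7 -0.4] M [ 0.3  -0.02 -0.02] op 0.0425
[[295.7, 326.8]] [array([4.75951461e-01, 2.59285315e-04, 3.70000000e-02])] [array([ 0.69133933, -0.01637292,  0.        ])] [{'uv': [310.0, 204.2], 'confidence': 0.93}]
[] [array([ 6.90218571e-01, -1.96256835e-02,  1.11022302e-16])] [{'uv': [284.5, 271.5], 'confidence': 0.89}]
```

View pics/p9.png

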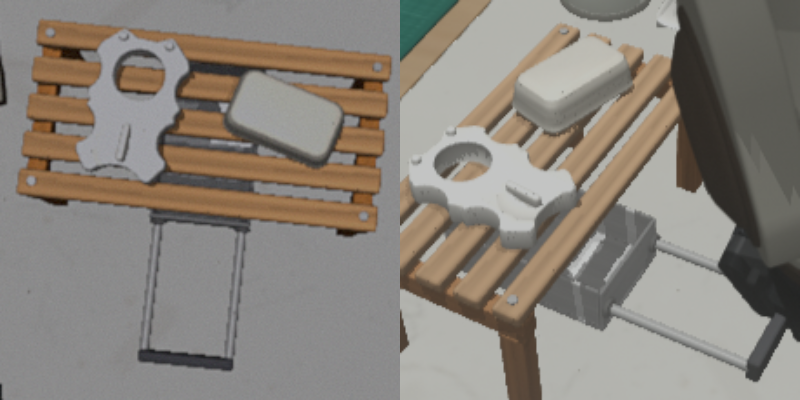

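```bash
python3 -c "
from h import *
print(bot.job_done())"
```

```text
the job is handed in; nothing more can be done
None
```

I turned the tray over under the rack in two quarter-rolls, regripping the handle in between while the tray stood on its long side. The job is handed in, at about 13 s of the 58 s allowed; handing in gives no verdict.

- **Tray position:** The last pictures show it open side up and flat, with the handle to the front. Both cameras put its origin at about (0.691, -0.017) and (0.690, -0.020) m, and I measured the rack centre at (0.691, -0.017) m.
- **Squareness:** The tray's long axis lies at about -4 to -5° and the rack's at about -4.2°, well inside the 0.12 rad limit.
- **Castings:** By eye, both are in the same place on the rack before and after.
- **Forces:** The wrist force readings I took after each call stayed under about 12 N. The highest came from setting the tray down on the worktop, and none suggested a knock against the rack. I did not measure the contact force on the rack directly.
- **Gripper:** It is open and clear of everything, with no force on it.
- **Check that failed:** The side camera did not find the grip bar in the last picture, probably because the arm partly hid it. The top camera put the bar at (0.476, 0.000) m, against a target of (0.477, -0.001) m.

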